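# Lock the bowl cutter's blade cover with a hex key

## Robot

A 6-joint arm with a two-finger parallel gripper is mounted at the origin on the work surface. World frame = base frame: x ahead of the robot, y to its left, z up, the work surface at z = 0. Lengths are in m, angles in rad, forces in N, time in s.
With the tool pointing down it reaches from about 0.275 to 0.975 m from the base axis. Payload 8.4 kg.
Tool frame: the origin (TCP) lies between the finger pads; the fingertips stand 17 mm ahead of it and the grasp point (between the pads) lies 2 mm behind it; z points along the fingers, y is the direction in which the jaws open and shut (so a half turn about z gives the same grasp; the last joint's range is limited). The gripper opens to 92 mm and grips with 3 to 60 N. Pads are 20 mm wide; open, the fingers measure 128 mm over their backs; the gripper's body (75 mm by 189 mm) begins 69 mm behind the grasp point.
Start: joints at [-1.125, 0.353, 1.633, -0, 1.155, -0.002], TCP at [0.271, -0.563, 0.232] pointing down, gripper open.
Joint ranges: [-2.63, 2.63], [-0.92, 2.1], [0.06, 2.66], [-1.3, 4.44], [0, 2.69], [-3.02, 3.02]. Speed limits (rad/s): [2.22, 2.22, 2.79, 3.14, 3.14, 3.14].

## Interface

Orientations are given as a unit quaternion [x, y, z, w].
In Python, from cell import env gives the robot as it stands. The module is installed in compiled form; this text tells all that it offers.
- The arm moves only by the tool drive_tool, never from a script. Its argument "deltas" is a list of rows, each a list of 5 numbers: the closure, from 0 (fully open) to 1 (shut), then the shift along the tool's x, y, z in mm, then the turn about the tool's z in rad. In form: [[fingers, x, y, z, turn], ...]. A call has 1 to 10 rows; each row shifts and turns the commanded pose from where the row before left it, along the tool's axes as they then stand; what a row does not reach is not made up. A row lasts 1/10 s, in which the tool goes at most 50 mm and 8.59 degrees, less where a joint would pass 70% of its speed; a pose out of reach is approached as far as the arm can. A call is refused whole if a number of a shift passes 50 or a number of a turn 0.15, either way. A call with a gripper value outside its range is refused whole. The fingers move at their own pace and stop on an object; "squeeze" is the grip in N (left out, the last holds). Time passes only in rows, so rows that do not move let the fingers close. It gives the time, the measured TCP pose, the force and the opening at its end, in the units of the state.
- env.read_state(): the state, without advancing time (a new reading comes with each control period).
- env.read_camera(name): name is "scene" or "top" or "wrist"; returns a dict with "image" (480x640x3 uint8, red, green, blue), "fx", "fy", "cx", "cy" (pixels), "extrinsics" (4x4, takes a point from camera to world coordinates); the wrist camera has in their place "hand_eye" (4x4, takes a point from camera to tool coordinates, whose origin is the TCP and whose axes are the flange's). Camera axes: x right, y down, z forward; pixel columns grow to the right and rows downward; lengths in m; the calibration is good to about 2 mm. A picture is of the moment at which its call begins: read the wrist's pose just before it. There is no depth.
- env.sign_off(): hands the job in, once; it reports no verdict.
The state is a dict: "time_s": time; "joint_pos": joint angles; "qd": joint speeds; "tau": joint torques, N m; "tcp_pos": TCP position; "orientation": TCP orientation; "contact_force": force on the tool from outside, world axes, zero at the start; "ft_torque": the same for the moment, N m; "finger_gap": finger opening in m.
Only numpy, scipy, OpenCV 4.12 (cv2) and the standard library are available. Lean on these libraries where they do the work, as an engineer would, in place of code of your own. Each camera call takes 0.05 s, during which the arm holds its last target.

## Task

Lock the blade cover of the bowl cutter: take the T-handled hex key from its stand, press it lightly into the bore of the swing clamp and turn it by feel until it drops fully into the hidden hex socket, then turn the clamp clockwise with the key right up to its stop, so that its claw lies over the cover's rim. Move the clamp with the key alone, never push the spring-loaded socket down to the bottom of its spring, and do not wrench the key against a stop. Put the key back in its stand, upright and fully down, let go of it, and leave the canister, the bowl and the jar where they are.

Things in the scene. Friction and masses are not known exactly. Their poses are not given: they have to be found in the camera images.
- key_grip (a point): Centre of the handle of the T-handled hex key, a loose 280 g tool standing upright in its stand. Handle: black flat-sided slab, 80 mm long (x), 18 mm thick (y; grasp across this at the centre), 48 mm tall (z, up along the key's axis). Right below the handle, 24 to 30 mm under this point, a steel flange 44 mm in diameter, then a 16 mm round shaft, then the hex end.
- key_tip (a point): Centre of the key's lower end face, on its axis, 115 mm below key_grip. The last 36 mm are a plain steel hexagon, 24 mm across flats and 27.7 mm across corners, two of its corners on this point's x axis (the handle's long direction). z points up the key.
- stand_mouth (a point): Centre of the top of the key's stand, a fixed white block 86 x 86 mm and 100 mm high. A square hole 32 mm wide, 90 mm deep, with a 3 mm chamfer, goes down from here. With the key fully down its flange rests on the top and its lower end is 85 mm below this point; the key's yaw in the hole does not matter.
- clamp_mouth (a point): Centre of the bore's mouth in the top of the swing clamp: a dark steel collar 50 mm in diameter, 45 mm high, on the low stainless bowl cutter beside its round cover; on the clamp's axis, z up, x along the claw arm, which reaches 71 mm from the axis. The bore narrows from 41 to 28.7 mm over its first 6 mm. The machine's top is 55 mm below; the cover's knob, 147 mm away, ends 8 mm above.
- socket_face (a point): Centre of the face of the hex drive hidden in the bore, 20 mm below clamp_mouth; goes down with it when pressed. Its socket is 25 mm across flats, 12 mm deep: a seated key's end is 12 mm below this point. How the hexagon is turned is unknown, new each time, and not shown by this point (which turns with the claw): the key enters within 4 degrees of it, repeating every 60; else it rests on the face.
- drive (a joint): How far the hex drive is pressed down in the collar against its spring, in m: 0 free, 0.010 bottomed. It takes about 3 N to start, 10 N at the bottom, where it must not be pushed. As the key drops into the socket the drive springs up round it and the push vanishes; the key must then be followed down until it stands on the socket's floor.
- clamp (a joint): Turn of the swing clamp in rad, growing clockwise seen from above: 0 open stop, 1.3 locked stop, claw over the cover's rim. Starts between 0 and 0.25. Stiff (about 0.18 N m): a key turned lightly on the face does not carry it along, and it stays where it is left. The key must not be wrenched against either stop: 0.4 N m is plenty.
- canister: Bystander: loose closed steel canister, 84 mm in diameter and 110 mm high, origin at the centre of its underside. It and the key stand may have changed places.
- bowl: Bystander: loose steel bowl, 120 mm across the rim and 55 mm high, origin at the centre of its underside.
- jar: Bystander: loose glass jar with a metal lid, 60 mm in diameter and 75 mm high, origin at the centre of its underside.
Things that resemble listed ones, but are neither listed nor needed, are in the scene too. What is shaped like the part that bears key_grip but pink is not meant.

How it is judged:
By the outcome, as a careful person would: the job done as asked, in the order asked, and still so for the second after the job is handed in, with the robot touching nothing.
It also fails if it takes over 72 s, if anything falls off the work surface, if the arm or the gripper's body presses on something with over 40 N, if the wrist force passes 120 N, or if a joint passes its speed limit or range.

## Working session

There is one attempt and no reset: what is moved stays moved. The work goes in short steps, Python scripts to look and compute and a tool call to move; the robot and the scene stay as the last step left them, time stands still between calls to the robot, and variables do not carry over. Pictures are saved under pics/ and viewed, and the job is handed in when it is done.

Besides the shell and the picture viewer there is one more tool, called after "Emit:" by a JSON object that holds its "fn" and its "kwargs". drive_tool: Moves the arm, as the interface text tells. Its arguments: {"type":"object","properties":{"deltas":{"type":"array"},"squeeze":{"type":"number"}},"required":["deltas"]}

```bash
mkdir -p pics; cat > h.py <<'E'
import numpy as np, cv2, json
from cell import env
from scipy.spatial.transform import Rotation as R
def st(): return env.read_state()
def T(s):
    M=np.eye(4); M[:3,:3]=R.from_quat(s['orientation']).as_matrix(); M[:3,3]=s['tcp_pos']; return M
def cap(name,fn):
    s=st(); c=env.read_camera(name)
    cv2.imwrite('pics/%s.png'%fn,c['image'][:,:,::-1])
    E=np.array(c['extrinsics']) if 'extrinsics' in c else T(s)@np.array(c['hand_eye'])
    np.savez('pics/%s.npz'%fn,E=E,K=[c['fx'],c['fy'],c['cx'],c['cy']])
    return c
def ray(fn,u,v):
    d=np.load('pics/%s.npz'%fn);E=d['E'];fx,fy,cx,cy=d['K']
    r=E[:3,:3]@np.array([(u-cx)/fx,(v-cy)/fy,1.]); return E[:3,3],r/np.linalg.norm(r)
def tri(obs):
    A=np.zeros((3,3));b=np.zeros(3);L=[]
    for fn,u,v in obs:
        o,d=ray(fn,u,v);P=np.eye(3)-np.outer(d,d);A+=P;b+=P@o;L.append((o,P))
    x=np.linalg.solve(A,b); return x,[float(np.linalg.norm(P@(x-o)))for o,P in L]
def onz(fn,u,v,z):
    o,d=ray(fn,u,v); return o+d*(z-o[2])/d[2]
def proj(fn,p):
    d=np.load('pics/%s.npz'%fn);E=d['E'];fx,fy,cx,cy=d['K']
    q=np.linalg.inv(E)@np.r_[p,1]; return fx*q[0]/q[2]+cx,fy*q[1]/q[2]+cy
E
python3 - <<'E'
from h import *
for n in('scene','top','wrist'):
    c=cap(n,n+'0');d=np.load('pics/%s0.npz'%n);print(n,d['K'],d['E'].round(3).tolist())
s=st();print(s)
E
```

```text
scene [535.66364559 535.66364559 318.46395933 242.10883433] [[-0.102, 0.573, -0.813, 1.177], [0.995, 0.061, -0.082, 0.0], [0.003, -0.817, -0.577, 0.596], [0.0, 0.0, 0.0, 1.0]]
top [465.98022982 465.98022982 323.43663964 232.41119966] [[0.006, -0.981, 0.193, 0.342], [-1.0, -0.005, 0.005, -0.09], [-0.004, -0.193, -0.981, 0.948], [0.0, 0.0, 0.0, 1.0]]
wrist [354.96761687 354.96761687 321.64858717 243.10759034] [[0.433, -0.871, -0.234, 0.336], [-0.901, -0.419, -0.11, -0.532], [-0.002, 0.258, -0.966, 0.383], [0.0, 0.0, 0.0, 1.0]]
{'time_s': 0.15, 'joint_pos': array([-1.12541312e+00,  3.53467720e-01,  1.63394842e+00, -1.25213704e-05,
        1.15523005e+00, -2.38587514e-03]), 'qd': array([-6.21057829e-04, -2.50728901e-03, -5.27301465e-03, -2.30037916e-04,
        3.28135635e-05, -2.38077360e-03]), 'tau': array([-2.78466291e-05, -5.94206285e+01, -3.34469140e+01,  6.97100884e-02,
        2.05158448e-02, -8.12396456e-05]), 'tcp_pos': array([ 0.27044488, -0.5630539 ,  0.23105585]), 'orientation': array([ 9.75041669e-01,  2.22021319e-01, -1.21313557e-04, -5.12641920e-04]), 'contact_force': array([ 0.50377236, -0.13467013,  0.54708569]), 'ft_torque': array([ 0.02560137, -0.00675185, -0.00969196]), 'finger_gap': 0.09223290706930375}
```

View pics/scene0.png

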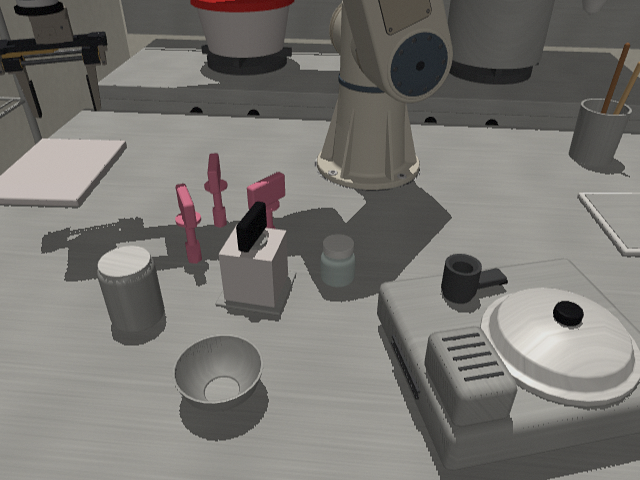

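View pics/top0.png

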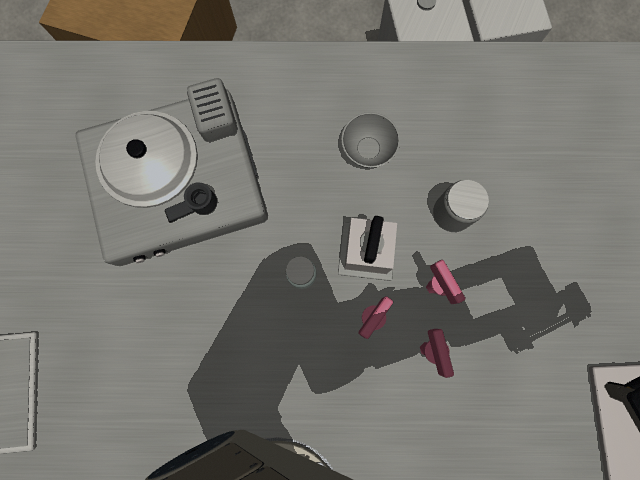

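View pics/wrist0.png

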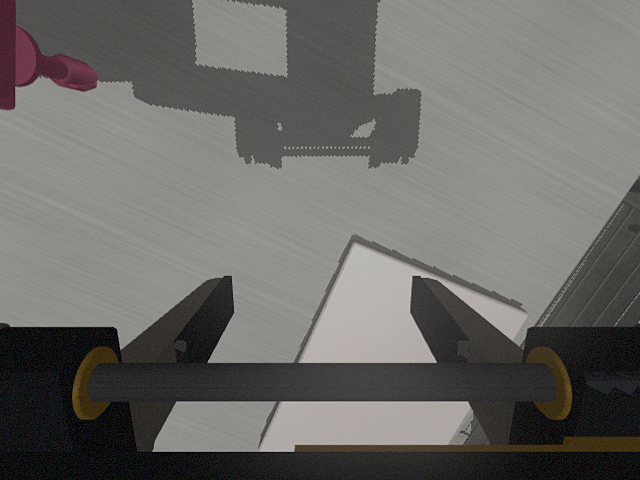

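The scene view shows the black T-key in the white stand at scene (252,228) / top (373,240). The three pink lookalikes at top (376,317), (446,282) and (438,353) are ruled out by colour. The clamp collar is at scene (462,275) / top (200,198), with its claw towards top (170,214). The canister is at top (466,203), the bowl at (369,141) and the jar at (301,271). Next I'll confirm the key and clamp in enlarged crops.

```bash
python3 - <<'E'
import cv2,numpy as np
a=cv2.imread('pics/scene0.png');b=cv2.imread('pics/top0.png')
def c(i,x,y,w,h,s): return cv2.resize(i[y:y+h,x:x+w],None,fx=s,fy=s,interpolation=cv2.INTER_CUBIC)
o=np.vstack([np.hstack([c(a,200,190,100,75,4),c(a,430,240,100,75,4)]),np.hstack([c(b,325,205,100,75,4),c(b,150,165,100,75,4)])])
cv2.imwrite('pics/crop0.png',o)
E
```

```text
(no output)
```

View pics/crop0.png

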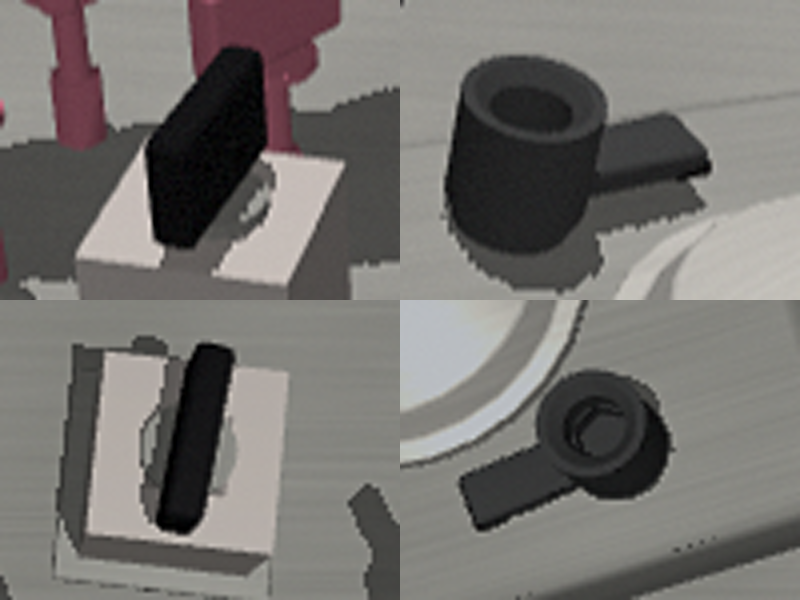

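```bash
python3 - <<'E'
from h import *
np.set_printoptions(precision=4,suppress=True)
print('keytop',tri([('top0',374.2,239),('scene0',252,214.5)]))
print('clamp',tri([('top0',197.7,195.7),('scene0',463.2,266.7)]))
a=onz('top0',325+215/4,205+45/4,.154);b=onz('top0',325+179/4,205+227/4,.154);print(a,b,np.linalg.norm(a-b),np.degrees(np.arctan2(*(a-b)[[1,0]])))
# stand corners top z=.1 
for u,v in((104,52),(288,72),(270,252),(88,234)): print(onz('top0',325+u/4,205+v/4,.1))
# claw end
print('claw',onz('top0',150+70/4,165+203/4,.08))
print('knob',onz('top0',137,148,.13))
for n,u,v in(('can',468,200),('bowl',369,140),('jar',301,270)):print(n,onz('top0',u,v,{'can':.11,'bowl':.055,'jar':.075}[n]))
E
```

```text
keytop (array([ 0.487 , -0.1735,  0.151 ]), [0.0003431099507979057, 0.00034310995079790945])
clamp (array([0.5674, 0.1419, 0.1365]), [0.00025585083182736774, 0.00025585083182748337])
[ 0.5269 -0.182   0.154 ] [ 0.4468 -0.1653  0.154 ] 0.08181940073634845 -11.822294418444391
[ 0.5359 -0.1365  0.1   ]
[ 0.5268 -0.222   0.1   ]
[ 0.4427 -0.2118  0.1   ]
[ 0.4505 -0.1288  0.1   ]
claw [0.5431 0.2134 0.08  ]
knob [0.6603 0.2617 0.13  ]
can [ 0.5689 -0.3531  0.11  ]
bowl [ 0.7088 -0.1764  0.055 ]
jar [ 0.441  -0.0435  0.075 ]
```

```bash
cat > plan.py <<'E'
from h import *
import sys
# usage: plan.py x y z yaw_deg(tool x) g n [turn sign via unwrapped delta]
def yaw(s):
    m=T(s)[:3,:3]; return np.degrees(np.arctan2(m[1,0],m[0,0]))
def plan(tgt,dyaw,g,n,dec=1):
    s=st();M=T(s);rows=[];p0=M[:3,3].copy();tgt=np.array(tgt)
    tw=-np.radians(dyaw)
    done=0
    for i in range(n):
        want=p0+(tgt-p0)*(i+1)/n
        d=np.round(M[:3,:3].T@(want-M[:3,3])*1000,dec)
        t=round(tw*(i+1)/n-done,3);done+=t
        M[:3,3]+=M[:3,:3]@(d/1000)
        M[:3,:3]=M[:3,:3]@R.from_rotvec([0,0,t]).as_matrix()
        rows.append([g]+[float(x) for x in d]+[float(round(t,3))])
    print(rows); return M
if __name__=='__main__':
    a=[float(x) for x in sys.argv[1:]]
    s=st();print('now',s['tcp_pos'].round(4),yaw(s).round(2),'tilt',(T(s)[:3,2]).round(4),s['joint_pos'].round(2))
    plan(a[:3],a[3],a[4],int(a[5]))
E
python3 plan.py 0.46 -0.19 0.28 142.5 0 20
```

```text
now [ 0.2704 -0.5631  0.2311] 25.66 tilt [-5.e-04  9.e-04 -1.e+00] [-1.13  0.35  1.63 -0.    1.16 -0.  ]
[[0.0, 16.6, -12.7, -2.4, -0.124], [0.0, 18.1, -10.6, -2.5, -0.125], [0.0, 19.2, -8.2, -2.4, -0.124], [0.0, 20.1, -5.8, -2.4, -0.124], [0.0, 20.7, -3.2, -2.5, -0.125], [0.0, 20.9, -0.7, -2.4, -0.124], [0.0, 20.8, 2.0, -2.4, -0.124], [0.0, 20.5, 4.5, -2.5, -0.125], [0.0, 19.7, 7.0, -2.4, -0.124], [0.0, 18.7, 9.4, -2.4, -0.125], [0.0, 17.4, 11.7, -2.5, -0.124], [0.0, 15.8, 13.7, -2.4, -0.124], [0.0, 14.0, 15.5, -2.4, -0.125], [0.0, 11.9, 17.2, -2.5, -0.124], [0.0, 9.7, 18.5, -2.4, -0.124], [0.0, 7.3, 19.6, -2.4, -0.125], [0.0, 4.9, 20.4, -2.5, -0.124], [0.0, 2.3, 20.8, -2.4, -0.124], [0.0, -0.3, 20.9, -2.4, -0.125], [0.0, -2.9, 20.7, -2.5, -0.124]]
```

Emit:
{"fn": "drive_tool", "kwargs": {"deltas": [[0,17,-13,-5,-0.124],[0,18,-11,-5,-0.125],[0,19,-8,-5,-0.124],[0,20,-6,-5,-0.124],[0,21,-3,-5,-0.125],[0,21,-1,-5,-0.124],[0,21,2,-5,-0.124],[0,20,5,-5,-0.125],[0,20,7,-5,-0.124],[0,19,9,-4,-0.125]]}}

```text
time_s: 1.15
tcp_pos: [0.3655, -0.3749, 0.2807]
orientation: [0.661, 0.75, 0.0, -0.0]
contact_force: [-0.1, 0.3, 0.2]
finger_gap: 0.0923
```

Emit:
{"fn": "drive_tool", "kwargs": {"deltas": [[0,17,12,0,-0.124],[0,16,14,0,-0.124],[0,14,15,0,-0.125],[0,12,17,0,-0.124],[0,10,19,0,-0.124],[0,7,20,0,-0.125],[0,5,20,0,-0.124],[0,2,21,0,-0.124],[0,0,21,0,-0.125],[0,-3,21,0,-0.124]]}}

```text
time_s: 2.15
tcp_pos: [0.4607, -0.1878, 0.2804]
orientation: [0.101, 0.995, 0.0, -0.0]
contact_force: [-0.3, 0.6, 0.3]
finger_gap: 0.0916
```

```bash
python3 - <<'E'
from plan import *
s=st();print(s['time_s'],s['tcp_pos'].round(4),yaw(s).round(2),s['joint_pos'].round(3),T(s)[:3,2].round(4))
cap('wrist','w1')
E
```

```text
2.15 [ 0.4607 -0.1878  0.2804] 168.44 [-0.39   0.105  1.842 -0.     1.195 -1.759] [-4.e-04  1.e-04 -1.e+00]
```

View pics/w1.png

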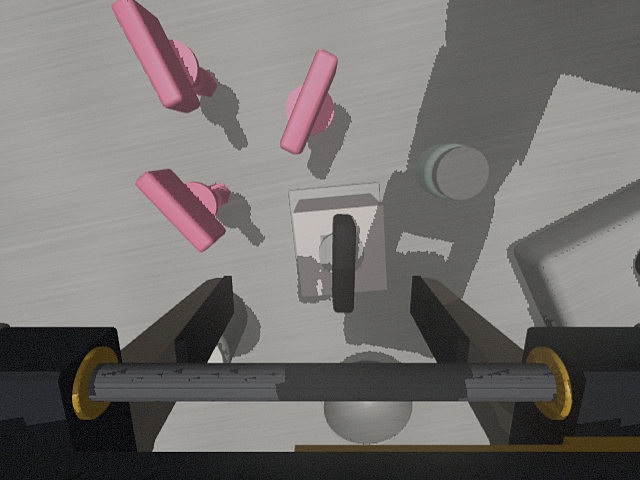

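The wrist view shows the black handle aligned vertically at about (343,262), with its top face spanning rows 214–308, and the stand under it. The jar is at (461,173) and the pink keys are at the left.

```bash
python3 - <<'E'
from h import *
i=cv2.imread('pics/w1.png');cv2.imwrite('pics/w1c.png',cv2.resize(i[180:330,280:400],None,fx=4,fy=4,interpolation=cv2.INTER_CUBIC))
for p in ((.487,-.1735,.154),(.527,-.182,.154),(.4468,-.1653,.154),(.489,-.175,.1)):print(proj('w1',np.array(p)))
E
```

```text
(np.float64(345.2487345755194), np.float64(267.7294212400552))
(np.float64(344.05669384986345), np.float64(313.0025630004078))
(np.float64(346.11374886907925), np.float64(218.90880963913958))
(np.float64(340.51165058577214), np.float64(251.91877670080197))
```

View pics/w1c.png

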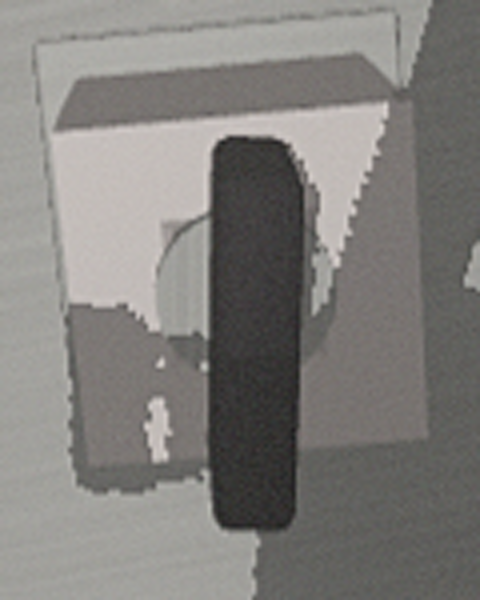

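```bash
python3 plan.py 0.487 -0.1745 0.129 0 0 10
```

```text
now [ 0.4618 -0.1858  0.2805] 168.89 tilt [ 5.0e-04  1.5e-03 -1.0e+00] [-0.39  0.11  1.84  0.    1.19 -1.76]
[[0.0, -2.2, 1.6, 15.1, -0.0], [0.0, -2.3, 1.5, 15.2, -0.0], [0.0, -2.2, 1.6, 15.1, -0.0], [0.0, -2.3, 1.6, 15.2, -0.0], [0.0, -2.2, 1.6, 15.1, -0.0], [0.0, -2.3, 1.5, 15.2, -0.0], [0.0, -2.2, 1.6, 15.1, -0.0], [0.0, -2.3, 1.6, 15.2, -0.0], [0.0, -2.2, 1.6, 15.1, -0.0], [0.0, -2.3, 1.5, 15.2, -0.0]]
```

Emit:
{"fn": "drive_tool", "kwargs": {"deltas": [[0,-6,4,15,0.01],[0,-6,4,15,0],[0,-6,4,15,0],[0,-5,3,15,0],[0,0,0,15,0],[0,0,0,5,0],[0,0,0,0,0]]}}

```text
time_s: 2.9
tcp_pos: [0.4857, -0.1789, 0.1999]
orientation: [0.109, 0.994, 0.0, -0.001]
contact_force: [0.5, -0.5, 0.4]
finger_gap: 0.092
```

```bash
python3 plan.py 0.487 -0.1745 0.129 0 0 4
python3 -c "
from h import *
cap('wrist','w2')
for p in ((.487,-.1745,.154),(.527,-.183,.154),(.4468,-.166,.154)):print(proj('w2',np.array(p)))"
```

```text
now [ 0.4857 -0.1789  0.1999] 167.53 tilt [-1.6e-03  5.0e-04 -1.0e+00] [-0.36  0.22  1.89 -0.    1.03 -1.71]
[[0.0, -0.1, 1.2, 17.7, -0.0], [0.0, -0.1, 1.1, 17.8, -0.0], [0.0, -0.2, 1.2, 17.7, -0.0], [0.0, -0.1, 1.1, 17.7, -0.0]]
(np.float64(329.91172061332975), np.float64(275.99394916613437))
(np.float64(330.0538821869687), np.float64(338.07945107014064))
(np.float64(329.67974980498906), np.float64(207.01994238060715))
```

View pics/w2.png

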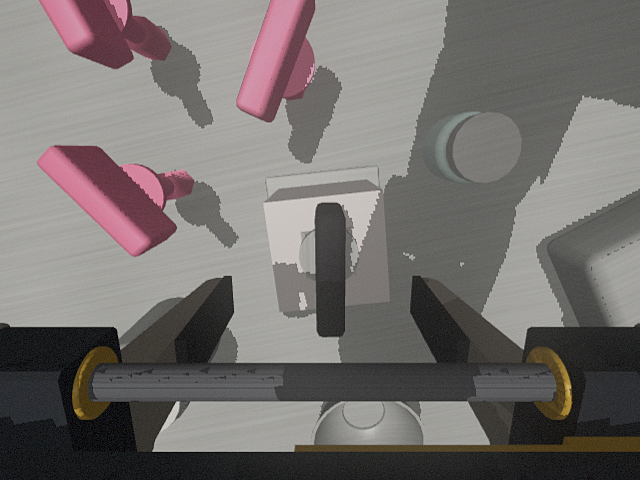

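Handle at x 316–345 and rows 203–336, which agrees with the prediction to about 1 mm. I'll descend and grip.

Emit:
{"fn": "drive_tool", "kwargs": {"deltas": [[0,0,2,15,-0.01],[0,0,1,15,0],[0,0,1,15,0],[0,0,0,15,0],[0,0,0,10,0],[0,0,0,0,0],[0,0,0,0,0]]}}

```text
time_s: 3.65
tcp_pos: [0.4875, -0.1752, 0.1312]
orientation: [0.103, 0.995, -0.0, 0.0]
contact_force: [0.4, 0.8, -0.2]
finger_gap: 0.092
```

```bash
python3 plan.py 0.487 -0.1745 0.129 0 0 1;python3 -c "
from h import *
for i in range(1):
  s=st();print(s['contact_force'],s['ft_torque'])"
```

```text
now [ 0.4875 -0.1752  0.1312] 168.14 tilt [ 6.e-04 -2.e-04 -1.e+00] [-0.35  0.31  1.95 -0.    0.88 -1.71]
[[0.0, 0.6, 0.6, 2.2, -0.0]]
[ 0.35286378  0.81714442 -0.23444438] [ 0.03142406 -0.13066601 -0.01514117]
```

Emit:
{"fn": "drive_tool", "kwargs": {"deltas": [[0,1,1,2,0],[0.9,0,0,0,0],[0.9,0,0,0,0],[0.9,0,0,0,0],[0.9,0,0,0,0],[0.9,0,0,0,0],[0.9,0,0,0,0],[0.9,0,0,0,0]], "squeeze": 40}}

```text
time_s: 4.45
tcp_pos: [0.4863, -0.1738, 0.1286]
orientation: [0.103, 0.995, 0.0, -0.0]
contact_force: [1.0, 0.1, -0.5]
finger_gap: 0.038
```

```bash
python3 plan.py 0.487 -0.1745 0.129 0 0 1;python3 -c "
from h import *
for i in range(1):
  s=st();print(s['contact_force'],s['ft_torque'],s['finger_gap'])"
```

```text
now [ 0.4863 -0.1738  0.1286] 168.15 tilt [-0.  0. -1.] [-0.35  0.32  1.96  0.    0.87 -1.71]
[[0.0, -0.8, -0.5, -0.4, -0.0]]
[ 0.97415228  0.07438141 -0.52194917] [ 0.03242001 -0.10149099  0.02666044] 0.037991642874648644
```

Emit:
{"fn": "drive_tool", "kwargs": {"deltas": [[0.95,0,0,0,0],[0.95,0,0,0,0],[0.95,0,0,0,0],[0.95,0,0,0,0],[0.95,0,0,0,0],[0.95,0,0,0,0]], "squeeze": 40}}

```text
time_s: 5.05
tcp_pos: [0.4863, -0.1738, 0.1286]
orientation: [0.103, 0.995, -0.0, -0.0]
contact_force: [-0.5, 0.3, -0.4]
finger_gap: 0.0178
```

Emit:
{"fn": "drive_tool", "kwargs": {"deltas": [[0.95,0,0,-5,0],[0.95,0,0,-15,0],[0.95,0,0,-20,0],[0.95,0,0,-20,0],[0.95,0,0,-20,0],[0.95,0,0,-20,0],[0.95,0,0,-20,0],[0.95,0,0,-20,0],[0.95,0,0,-20,0],[0.95,0,0,-12,0]]}}

```text
time_s: 6.05
tcp_pos: [0.4865, -0.1739, 0.3022]
orientation: [0.103, 0.995, -0.0, 0.001]
contact_force: [0.3, -0.4, -3.0]
finger_gap: 0.0177
```

```bash
python3 plan.py 0.5674 0.1419 0.298 0 0.95 16;python3 -c "
from h import *
s=st();print(s['contact_force'],s['ft_torque'],s['finger_gap']);cap('wrist','w3');cap('scene','s3')"
```

```text
now [ 0.4865 -0.1739  0.3022] 168.15 tilt [ 1.3e-03 -4.0e-04 -1.0e+00] [-0.35  0.12  1.78  0.    1.24 -1.71]
[[0.95, -0.9, 20.4, 0.3, -0.0], [0.95, -0.9, 20.3, 0.2, -0.0], [0.95, -0.9, 20.4, 0.3, -0.0], [0.95, -0.9, 20.3, 0.2, -0.0], [0.95, -0.9, 20.4, 0.3, -0.0], [0.95, -0.9, 20.3, 0.3, -0.0], [0.95, -0.9, 20.4, 0.2, -0.0], [0.95, -0.8, 20.3, 0.3, -0.0], [0.95, -0.9, 20.4, 0.2, -0.0], [0.95, -0.9, 20.4, 0.3, -0.0], [0.95, -0.9, 20.3, 0.2, -0.0], [0.95, -0.9, 20.4, 0.3, -0.0], [0.95, -0.9, 20.3, 0.3, -0.0], [0.95, -0.9, 20.4, 0.2, -0.0], [0.95, -0.9, 20.3, 0.3, -0.0], [0.95, -0.9, 20.4, 0.2, -0.0]]
[ 0.28605943 -0.37062816 -2.97567569] [ 0.02767062 -0.11331403 -0.0153342 ] 0.017664298725155948
```

View pics/w3.png

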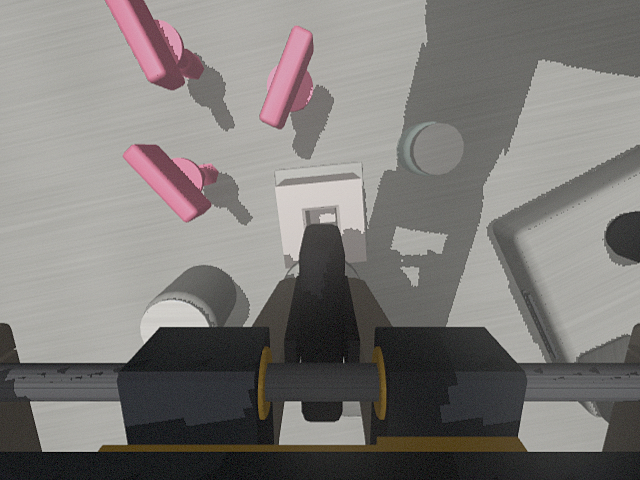

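View pics/s3.png

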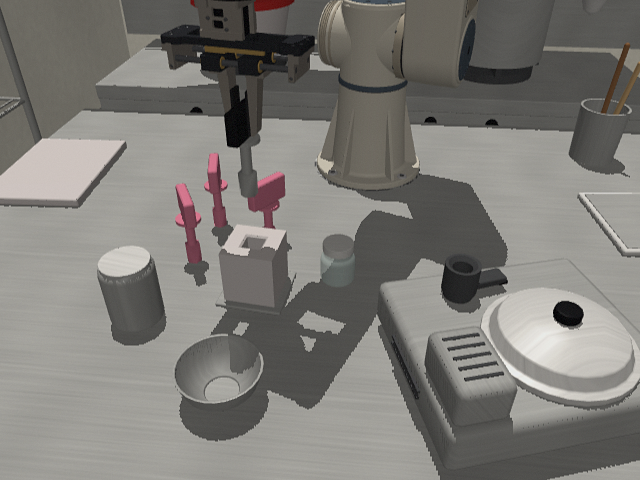

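Emit:
{"fn": "drive_tool", "kwargs": {"deltas": [[0.95,-4,10,0,0],[0.95,-5,20,0,0],[0.95,-5,22,0,0],[0.95,-5,22,0,0],[0.95,-5,22,0,0],[0.95,-5,22,0,0],[0.95,-5,22,0,0],[0.95,-5,22,0,0],[0.95,-5,22,0,0],[0.95,-5,22,0,0]]}}

```text
time_s: 7.15
tcp_pos: [0.5764, 0.0194, 0.2989]
orientation: [0.103, 0.995, -0.0, -0.001]
contact_force: [-1.2, -1.2, -2.1]
finger_gap: 0.0177
```

Emit:
{"fn": "drive_tool", "kwargs": {"deltas": [[0.95,-5,22,0,0],[0.95,-5,22,0,0],[0.95,-4,22,0,0],[0.95,-4,20,0,0],[0.95,-3,15,0,0],[0.95,0,5,0,0],[0.95,0,0,0,0],[0.95,0,0,0,0]]}}

```text
time_s: 7.95
tcp_pos: [0.6186, 0.1166, 0.3004]
orientation: [0.103, 0.995, -0.0, -0.0]
contact_force: [0.0, -0.6, -3.0]
finger_gap: 0.0181
```

```bash
python3 -c "
from h import *
ps=[]
for i in range(2):
  s=st();ps.append(s['tcp_pos']);cap('wrist','w4_%d'%i)
s=st();ps.append(s['tcp_pos']);print(np.array(ps),s['joint_pos']);cap('scene','s4');cap('top','t4')
print(proj('w4_0',np.array([.5674,.1419,.1365])))"
```

```text
[[0.61862087 0.11661807 0.30044307]
 [0.6186381  0.11640987 0.30056644]
 [0.61868041 0.11631141 0.30069836]] [ 1.83607952e-01  3.05087893e-01  1.54558809e+00 -3.07219522e-04
  1.29101344e+00 -1.17953770e+00]
(np.float64(338.266264038544), np.float64(168.6962500173402))
```

View pics/w4_0.png

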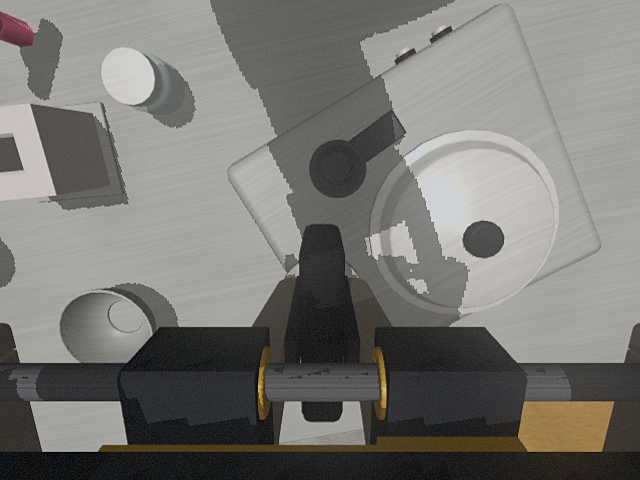

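View pics/s4.png

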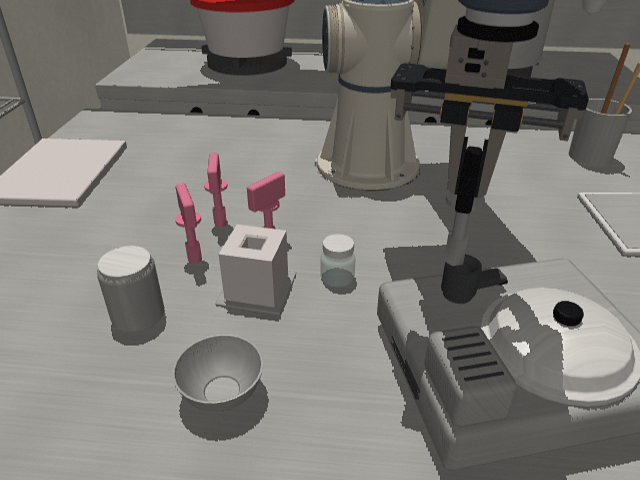

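```bash
python3 - <<'E'
import cv2,numpy as np
a=(cv2.imread('pics/w4_0.png').astype(float)+cv2.imread('pics/w4_1.png'))/2
c=a[125:205,300:415];c=np.clip((c-10)*3,0,255).astype(np.uint8)
s=cv2.imread('pics/s4.png')[180:310,420:520].astype(float);s=np.clip(s*1.8,0,255).astype(np.uint8)
c=cv2.resize(c,None,fx=7,fy=7,interpolation=cv2.INTER_CUBIC);cv2.imwrite('pics/w4c.png',c)
cv2.imwrite('pics/s4c.png',cv2.resize(s,None,fx=4.5,fy=4.5,interpolation=cv2.INTER_CUBIC))
E
```

```text
(no output)
```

View pics/w4c.png

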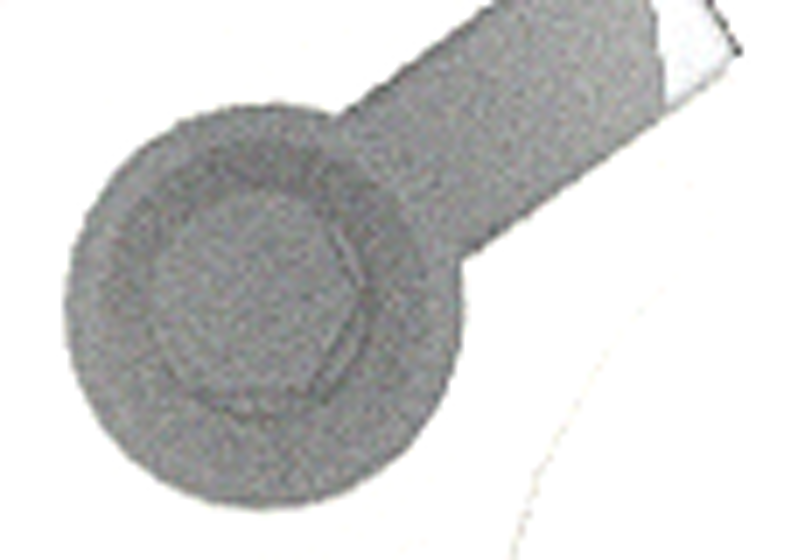

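View pics/s4c.png

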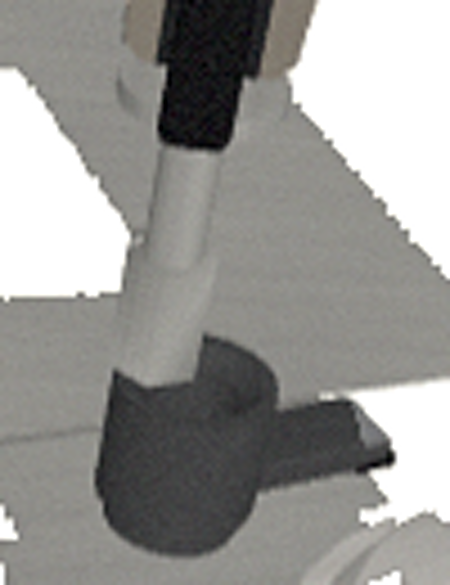

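View pics/t4.png

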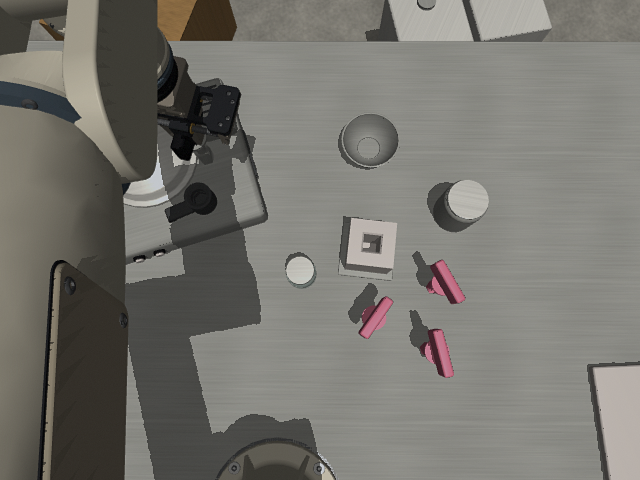

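```bash
python3 - <<'E'
from h import *
from scipy.optimize import least_squares
def box(fn,p,r):
    t=np.linspace(0,2*np.pi,90);q=np.array([proj(fn,np.array(p)+[r*np.cos(a),r*np.sin(a),0]) for a in t]);return q[:,0].min(),q[:,0].max(),q[:,1].min(),q[:,1].max()
obs=np.array([65/7+300,463/7+300,103/7+125,508/7+125])-.0
for z in(.130,.1335,.1365,.1395):
    f=lambda x:np.array(box('w4_0',[x[0],x[1],z],.025))-obs
    r=least_squares(f,[.5674,.1419]);print(z,r.x.round(4),r.fun.round(2))
# base circle at z-.045
print(np.array(box('w4_0',[.567,.142,.1365-.055],.025)),obs)
d=np.load('pics/w4_0.npz');print(d['E'].round(3))
# scene tip of the key: predicted at tcp - .1136
for p in((.6186,.1165,.3005-.1136),(.6186,.1165,.3005+.0254)):print(proj('s4',np.array(p)))
# stand hole from t4 ~(371.5,243.5), scene4 (254.5,242)
print(tri([('t4',371.7,243.5),('s4',254.5,242.3)]))
E
python3 - <<'E'
import cv2,numpy as np
s=cv2.imread('pics/s4.png')[215:265,225:285];t=cv2.imread('pics/t4.png')[215:275,340:400]
t=cv2.resize(t,None,fx=8,fy=8,interpolation=cv2.INTER_CUBIC);s=cv2.resize(s,(480,400),interpolation=cv2.INTER_CUBIC);cv2.imwrite('pics/hole.png',np.vstack([t[:400+80],s])[:600+280][:,:])
E
```

```text
0.13 [0.5681 0.1415] [ 0.34 -0.34  0.26 -0.3 ]
0.1335 [0.5679 0.1414] [ 0.03 -0.03 -0.03  0.03]
0.1365 [0.5678 0.1413] [-0.24  0.24 -0.29  0.33]
0.1395 [0.5676 0.1412] [-0.51  0.51 -0.55  0.62]
[311.36339865 360.32441113 139.80440575 189.88018681] [309.28571429 366.14285714 139.71428571 197.57142857]
[[ 0.205  0.945  0.253  0.548]
 [ 0.979 -0.198 -0.053  0.131]
 [ 0.     0.258 -0.966  0.452]
 [ 0.     0.     0.     1.   ]]
(np.float64(453.64182479554006), np.float64(258.69154055034375))
(np.float64(472.0727127200895), np.float64(159.48692875189158))
(array([ 0.48789163, -0.17354261,  0.09882739]), [0.0010297493967314612, 0.0010297493967314627])
```

View pics/hole.png

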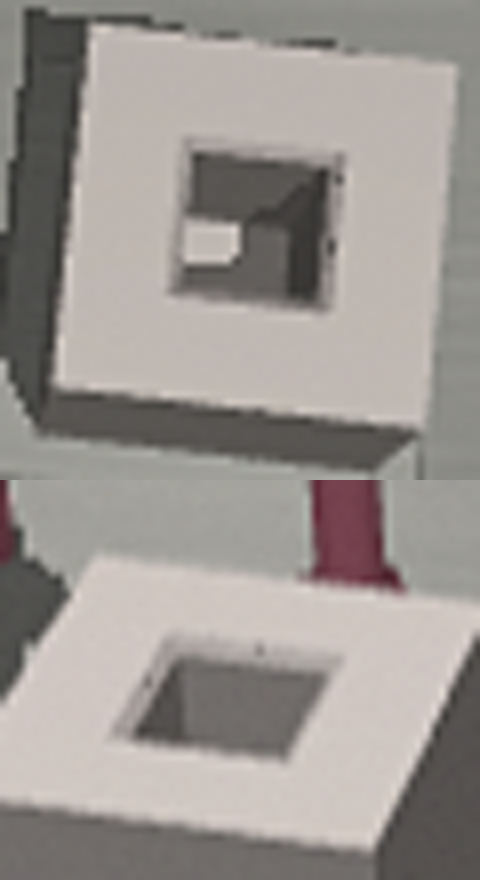

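The lifted key hangs straight: its tip is seen at scene (454.7,259.5) against (453.6,258.7) predicted. The wrist crop shows the collar centred at about (338,168), giving a mouth at (0.568,0.141,0.134–0.136). A hexagon is faintly visible in the bore with corners along the image's x axis. I take that only as a hint that the key is about 30° off, and will still find it by feel.

Emit:
{"fn": "drive_tool", "kwargs": {"deltas": [[0.95,11,3,5,0],[0.95,11,3,5,0],[0.95,11,3,5,0],[0.95,11,3,5,0],[0.95,11,2,5,0],[0.95,0,0,0,0.1],[0.95,0,0,0,0.1],[0.95,0,0,0,0.1],[0.95,0,0,0,0.08],[0.95,0,0,0,0]]}}

```text
time_s: 9.15
tcp_pos: [0.5673, 0.1424, 0.2754]
orientation: [0.29, 0.957, -0.0, -0.0]
contact_force: [-0.1, 0.1, -2.4]
finger_gap: 0.0177
```

```bash
python3 - <<'E'
from plan import *
p=[];f=[]
for i in range(3):
    s=st();p.append(s['tcp_pos']);f.append(np.r_[s['contact_force'],s['ft_torque']]);cap('scene','s5')
print(np.mean(p,0),yaw(s),np.array(f).round(2),T(s)[:3,2],s['joint_pos'])
cap('wrist','w5')
tip=np.mean(p,0)-[0,0,.1135];print(proj('s5',tip))
E
python3 - <<'E'
import cv2,numpy as np
s=cv2.imread('pics/s5.png')[195:305,420:520].astype(float);s=np.clip(s*1.8,0,255).astype(np.uint8)
cv2.imwrite('pics/s5c.png',cv2.resize(s,None,fx=5,fy=5,interpolation=cv2.INTER_CUBIC))
E
```

```text
[0.56745789 0.14238865 0.27543668] 146.53566782253327 [[-0.12  0.05 -2.43  0.02 -0.17  0.02]
 [-0.16 -0.33 -2.84  0.02 -0.1   0.02]
 [-0.26 -0.63 -2.68  0.04 -0.14 -0.04]] [-9.61897186e-05  1.34838377e-06 -9.99999995e-01] [ 2.43182913e-01  2.52275185e-01  1.67256910e+00  2.60877285e-05
  1.21684140e+00 -7.43559681e-01]
(np.float64(466.2910413794207), np.float64(252.11407082874146))
```

View pics/s5c.png

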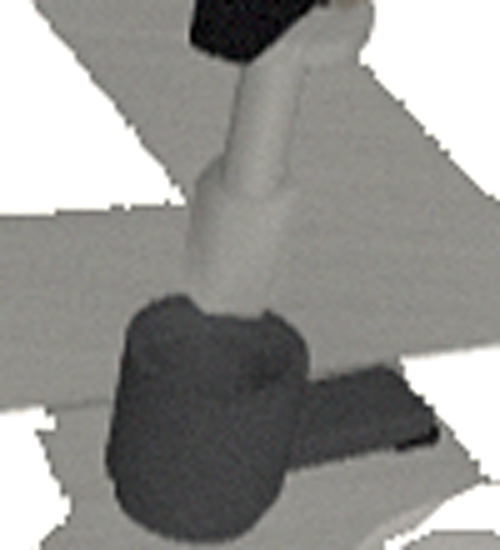

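View pics/w5.png

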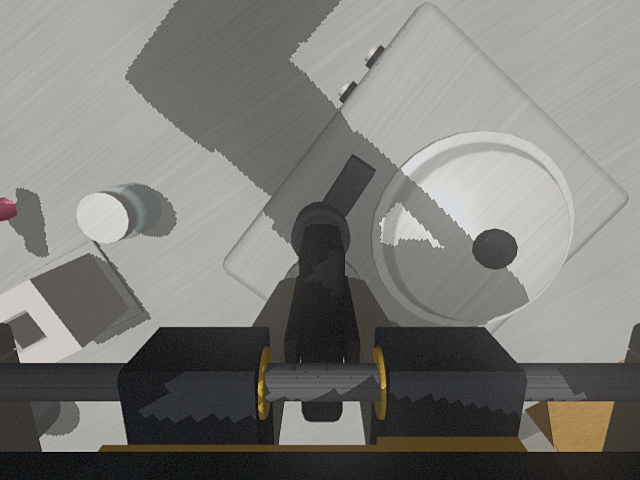

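Emit:
{"fn": "drive_tool", "kwargs": {"deltas": [[0.95,-0.5,-0.6,8,0],[0.95,0,0,8,0],[0.95,0,0,6,0],[0.95,0,0,3,0],[0.95,0,0,3,0],[0.95,0,0,2,0],[0.95,0,0,0,0]]}}

```text
time_s: 10.05
tcp_pos: [0.5679, 0.1415, 0.248]
orientation: [0.289, 0.957, 0.0, 0.0]
contact_force: [-7.4, -0.7, 18.2]
finger_gap: 0.0176
```

```bash
cat > s.py <<'E'
from plan import *
s=st();print(s['time_s'],s['tcp_pos'].round(4),'yaw',yaw(s).round(2),'F',s['contact_force'].round(2),'M',s['ft_torque'].round(3),'j6',s['joint_pos'][5].round(3),'gap',round(s['finger_gap'],4))
E
python3 s.py
```

```text
10.05 [0.5679 0.1415 0.248 ] yaw 146.38 F [-7.37 -0.66 18.2 ] M [-0.422  1.797 -0.107] j6 -0.743 gap 0.0176
```

```bash
python3 - <<'E'
from h import *
cap('scene','s6');cap('top','t6')
s=cv2.imread('pics/s6.png')[180:305,420:520].astype(float);s=np.clip(s*1.8,0,255).astype(np.uint8)
t=cv2.imread('pics/t6.png')[130:230,130:250].astype(float);t=np.clip(t*1.8,0,255).astype(np.uint8)
s=cv2.resize(s,None,fx=4,fy=4,interpolation=cv2.INTER_CUBIC);t=cv2.resize(t,(400,500)[:0] or (360,300),interpolation=cv2.INTER_CUBIC)
t=cv2.copyMakeBorder(t,0,200,0,0,cv2.BORDER_CONSTANT);cv2.imwrite('pics/s6c.png',np.hstack([s,t]))
E
python3 s.py
```

```text
10.15 [0.5679 0.1415 0.2479] yaw 146.38 F [-7.23 -0.94 17.43] M [-0.466  1.818 -0.091] j6 -0.743 gap 0.0179
```

View pics/s6c.png

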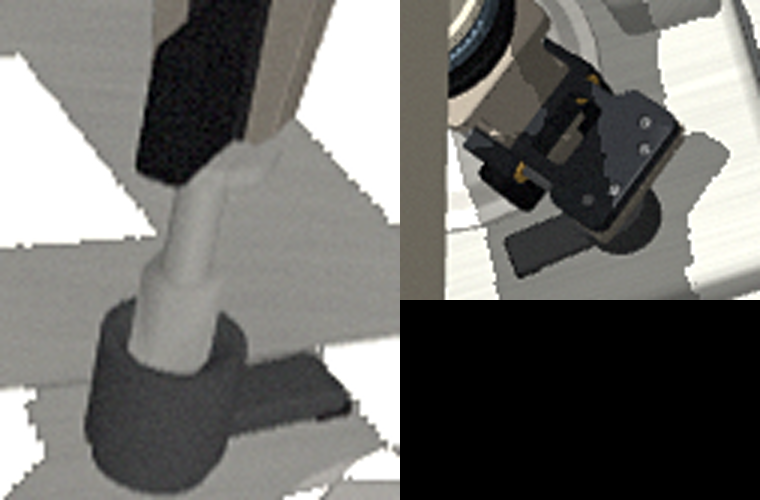

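The picture shows the key's end inside the collar's mouth. Force (-7,-1,+18 N) says it is leaning on the +x side of the funnel, so I'll back off, shift towards -x and retry.

Emit:
{"fn": "drive_tool", "kwargs": {"deltas": [[0.95,0,0,-4,0],[0.95,1.6,-1.3,0,0],[0.95,0,0,1,0],[0.95,0,0,1,0],[0.95,0,0,0,0]]}}

```text
time_s: 10.65
tcp_pos: [0.566, 0.1413, 0.2476]
orientation: [0.289, 0.957, 0.0, -0.0]
contact_force: [-0.8, 0.7, 3.2]
finger_gap: 0.0175
```

```bash
python3 s.py
```

```text
10.65 [0.566  0.1413 0.2476] yaw 146.37 F [-0.85  0.67  3.17] M [ 0.193  0.272 -0.035] j6 -0.742 gap 0.0175
```

Emit:
{"fn": "drive_tool", "kwargs": {"deltas": [[0.95,1,-0.3,0,0],[0.95,0,0,1,0],[0.95,0,0,1,0],[0.95,0,0,0,0]]}}

```text
time_s: 11.05
tcp_pos: [0.5649, 0.1418, 0.2451]
orientation: [0.289, 0.957, 0.0, -0.0]
contact_force: [0.5, 2.9, -2.7]
finger_gap: 0.0181
```

```bash
python3 s.py
```

```text
11.05 [0.5649 0.1418 0.2451] yaw 146.37 F [ 0.53  2.95 -2.73] M [ 0.755 -0.215  0.009] j6 -0.741 gap 0.0181
```

Emit:
{"fn": "drive_tool", "kwargs": {"deltas": [[0.95,0.3,0.5,0,0],[0.95,0,0,1.5,0],[0.95,0,0,1.5,0],[0.95,0,0,0,0]]}}

```text
time_s: 11.45
tcp_pos: [0.5649, 0.142, 0.2423]
orientation: [0.289, 0.957, -0.0, -0.0]
contact_force: [0.2, 1.6, -1.9]
finger_gap: 0.0179
```

```bash
python3 s.py
```

```text
11.45 [0.5649 0.142  0.2423] yaw 146.38 F [ 0.18  1.61 -1.86] M [ 0.532 -0.088 -0.059] j6 -0.74 gap 0.0179
```

Emit:
{"fn": "drive_tool", "kwargs": {"deltas": [[0.95,0.2,0.4,0,0],[0.95,0,0,1.5,0],[0.95,0,0,1.5,0],[0.95,0,0,1.5,0],[0.95,0,0,0,0]]}}

```text
time_s: 11.95
tcp_pos: [0.565, 0.1424, 0.2378]
orientation: [0.289, 0.957, -0.0, -0.0]
contact_force: [-0.5, 1.7, -3.5]
finger_gap: 0.0175
```

```bash
python3 s.py
```

```text
11.95 [0.565  0.1424 0.2378] yaw 146.38 F [-0.51  1.73 -3.48] M [ 0.175 -0.053 -0.017] j6 -0.74 gap 0.0175
```

Emit:
{"fn": "drive_tool", "kwargs": {"deltas": [[0.95,0.1,0.2,1.5,0],[0.95,0,0,1.5,0],[0.95,0,0,1.5,0],[0.95,0,0,0,0]]}}

```text
time_s: 12.35
tcp_pos: [0.5652, 0.1426, 0.2335]
orientation: [0.289, 0.957, -0.0, 0.0]
contact_force: [-0.9, 0.3, -1.4]
finger_gap: 0.0176
```

```bash
python3 s.py
```

```text
12.35 [0.5652 0.1426 0.2335] yaw 146.38 F [-0.85  0.33 -1.39] M [-0.046 -0.076 -0.049] j6 -0.739 gap 0.0176
```

Emit:
{"fn": "drive_tool", "kwargs": {"deltas": [[0.95,0,0,1,0],[0.95,0,0,1,0],[0.95,0,0,0,0]]}}

```text
time_s: 12.65
tcp_pos: [0.5652, 0.1427, 0.2317]
orientation: [0.289, 0.957, 0.0, 0.0]
contact_force: [-0.7, -0.3, 1.6]
finger_gap: 0.0181
```

```bash
python3 s.py
```

```text
12.65 [0.5652 0.1427 0.2317] yaw 146.38 F [-0.74 -0.34  1.56] M [-0.098  0.002  0.008] j6 -0.739 gap 0.0181
```

Emit:
{"fn": "drive_tool", "kwargs": {"deltas": [[0.95,0,0,1,0],[0.95,0,0,0,0.03],[0.95,0,0,0,0.03],[0.95,0,0,0,0]]}}

```text
time_s: 13.05
tcp_pos: [0.5653, 0.143, 0.2308]
orientation: [0.318, 0.948, 0.0, 0.0]
contact_force: [-1.3, 1.5, 2.0]
finger_gap: 0.0176
```

```bash
python3 s.py
```

```text
13.05 [0.5653 0.143  0.2308] yaw 142.92 F [-1.34  1.45  2.03] M [ 0.313 -0.063 -0.007] j6 -0.679 gap 0.0176
```

Emit:
{"fn": "drive_tool", "kwargs": {"deltas": [[0.95,0,0,0,0.03],[0.95,0,0,0,0.03],[0.95,0,0,0,0]]}}

```text
time_s: 13.35
tcp_pos: [0.5649, 0.1428, 0.2303]
orientation: [0.346, 0.938, 0.0, -0.0]
contact_force: [-0.2, 1.0, -1.8]
finger_gap: 0.0177
```

```bash
python3 s.py
```

```text
13.35 [0.5649 0.1428 0.2303] yaw 139.52 F [-0.18  1.   -1.83] M [ 0.268 -0.076 -0.018] j6 -0.62 gap 0.0177
```

Emit:
{"fn": "drive_tool", "kwargs": {"deltas": [[0.95,0,0,1.5,0.02],[0.95,0,0,1.5,0],[0.95,0,0,0,0]]}}

```text
time_s: 13.65
tcp_pos: [0.5649, 0.1428, 0.2272]
orientation: [0.355, 0.935, -0.0, -0.0]
contact_force: [0.0, 2.0, -3.6]
finger_gap: 0.018
```

```bash
python3 s.py
```

```text
13.65 [0.5649 0.1428 0.2272] yaw 138.39 F [ 0.04  1.98 -3.6 ] M [ 0.451 -0.006  0.02 ] j6 -0.6 gap 0.018
```

No resistance, so it's in the socket. I'll keep following it down.

Emit:
{"fn": "drive_tool", "kwargs": {"deltas": [[0.95,0.2,0.4,1.5,0],[0.95,0,0,1.5,0],[0.95,0,0,1,0],[0.95,0,0,0,0]]}}

```text
time_s: 14.05
tcp_pos: [0.5651, 0.143, 0.2234]
orientation: [0.355, 0.935, -0.0, -0.0]
contact_force: [-0.1, 0.3, -2.9]
finger_gap: 0.0178
```

```bash
python3 s.py
```

```text
14.05 [0.5651 0.143  0.2234] yaw 138.36 F [-0.12  0.29 -2.9 ] M [ 0.075 -0.105  0.027] j6 -0.599 gap 0.0178
```

Emit:
{"fn": "drive_tool", "kwargs": {"deltas": [[0.95,0,0,1,0],[0.95,0,0,0.7,0],[0.95,0,0,0,0]]}}

```text
time_s: 14.35
tcp_pos: [0.5652, 0.1431, 0.2218]
orientation: [0.355, 0.935, -0.0, -0.0]
contact_force: [-0.4, -0.4, -3.1]
finger_gap: 0.0175
```

```bash
python3 s.py
```

```text
14.35 [0.5652 0.1431 0.2218] yaw 138.36 F [-0.35 -0.41 -3.11] M [ 0.002 -0.136 -0.018] j6 -0.599 gap 0.0175
```

Emit:
{"fn": "drive_tool", "kwargs": {"deltas": [[0.95,0,0,0.7,0],[0.95,0,0,0,0]]}}

```text
time_s: 14.55
tcp_pos: [0.5652, 0.1431, 0.2214]
orientation: [0.355, 0.935, -0.0, 0.0]
contact_force: [-1.4, 0.2, -0.5]
finger_gap: 0.0178
```

```bash
python3 s.py
```

```text
14.55 [0.5652 0.1431 0.2214] yaw 138.36 F [-1.45  0.17 -0.47] M [-0.073  0.102 -0.019] j6 -0.599 gap 0.0178
```

Emit:
{"fn": "drive_tool", "kwargs": {"deltas": [[0.95,0,0,0,0.05],[0.95,0,0,0,0.05],[0.95,0,0,0,0.05],[0.95,0,0,0,0.05],[0.95,0,0,0,0.05]]}}

```text
time_s: 15.05
tcp_pos: [0.5655, 0.1436, 0.2216]
orientation: [0.47, 0.883, 0.001, 0.0]
contact_force: [-0.6, 2.5, 0.2]
finger_gap: 0.018
```

```bash
python3 s.py
```

```text
15.05 [0.5655 0.1436 0.2216] yaw 123.93 F [-0.61  2.47  0.21] M [0.582 0.022 0.162] j6 -0.347 gap 0.018
```

Emit:
{"fn": "drive_tool", "kwargs": {"deltas": [[0.95,0,0,0,0.06],[0.95,0,0,0,0.06],[0.95,0,0,0,0.06],[0.95,0,0,0,0.06],[0.95,0,0,0,0.06],[0.95,0,0,0,0.06],[0.95,0,0,0,0.06],[0.95,0,0,0,0.06]]}}

```text
time_s: 15.85
tcp_pos: [0.5665, 0.144, 0.2216]
orientation: [0.667, 0.745, 0.002, 0.001]
contact_force: [3.2, 3.1, -3.7]
finger_gap: 0.0178
```

```bash
python3 s.py; python3 -c "
from h import *
cap('scene','s7')"
```

```text
15.85 [0.5665 0.144  0.2216] yaw 96.4 F [ 3.23  3.11 -3.71] M [ 0.769 -0.893  0.204] j6 0.134 gap 0.0178
```

View pics/s7.png

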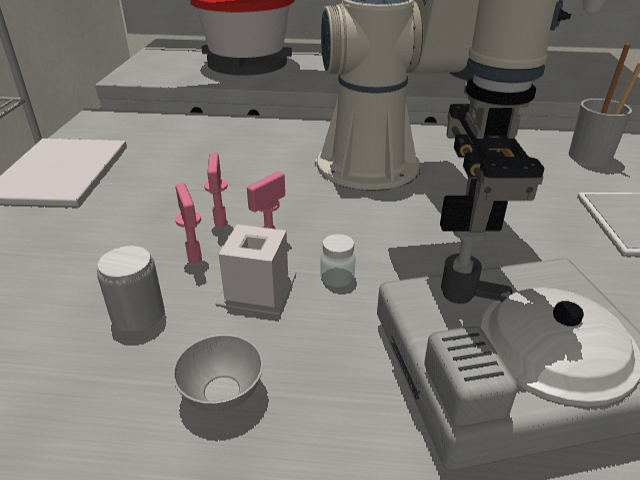

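Emit:
{"fn": "drive_tool", "kwargs": {"deltas": [[0.95,0.5,0.5,0,0.05],[0.95,0,0,0,0.05],[0.95,0,0,0,0.05],[0.95,0,0,0,0.05],[0.95,0,0,0,0.05]]}}

```text
time_s: 16.4
tcp_pos: [0.5671, 0.1441, 0.2216]
orientation: [0.754, 0.657, 0.002, 0.001]
contact_force: [5.2, 0.6, -3.3]
finger_gap: 0.018
```

```bash
python3 s.py
```

```text
16.4 [0.5671 0.1441 0.2216] yaw 82.18 F [ 5.16  0.58 -3.27] M [ 0.439 -1.231  0.217] j6 0.383 gap 0.018
```

Emit:
{"fn": "drive_tool", "kwargs": {"deltas": [[0.95,0.1,0.7,0,0.03],[0.95,0,0,0,0.03],[0.95,0,0,0,0.03],[0.95,0,0,0,0]]}}

```text
time_s: 16.8
tcp_pos: [0.5675, 0.144, 0.2216]
orientation: [0.782, 0.623, 0.001, 0.0]
contact_force: [5.7, 1.9, -3.0]
finger_gap: 0.0178
```

```bash
python3 s.py
```

```text
16.8 [0.5675 0.144  0.2216] yaw 77.08 F [ 5.73  1.94 -2.98] M [ 0.62  -1.416  0.08 ] j6 0.471 gap 0.0178
```

Emit:
{"fn": "drive_tool", "kwargs": {"deltas": [[0.95,0.4,0.8,0,0.03],[0.95,0,0,0,0.03],[0.95,0,0,0,0.03]]}}

```text
time_s: 17.1
tcp_pos: [0.5679, 0.144, 0.2216]
orientation: [0.81, 0.587, 0.001, 0.0]
contact_force: [4.1, 3.3, -1.7]
finger_gap: 0.0181
```

```bash
python3 s.py
```

```text
17.1 [0.5679 0.144  0.2216] yaw 71.82 F [ 4.13  3.26 -1.66] M [ 0.414 -1.202  0.192] j6 0.563 gap 0.0181
```

Emit:
{"fn": "drive_tool", "kwargs": {"deltas": [[0.95,0.6,0.5,0,0.03],[0.95,0,0,0,0.03],[0.95,0,0,0,0.02]]}}

```text
time_s: 17.4
tcp_pos: [0.5682, 0.1441, 0.2215]
orientation: [0.832, 0.554, 0.0, 0.0]
contact_force: [2.4, 0.4, -0.3]
finger_gap: 0.018
```

```bash
python3 s.py; python3 -c "
from h import *
cap('scene','s8');cap('top','t8')
s=cv2.imread('pics/s8.png')[220:340,400:560];cv2.imwrite('pics/s8c.png',cv2.resize(s,None,fx=4,fy=4,interpolation=cv2.INTER_CUBIC))"
```

```text
17.4 [0.5682 0.1441 0.2215] yaw 67.3 F [ 2.35  0.38 -0.35] M [ 0.069 -0.876  0.793] j6 0.643 gap 0.018
```

View pics/s8c.png

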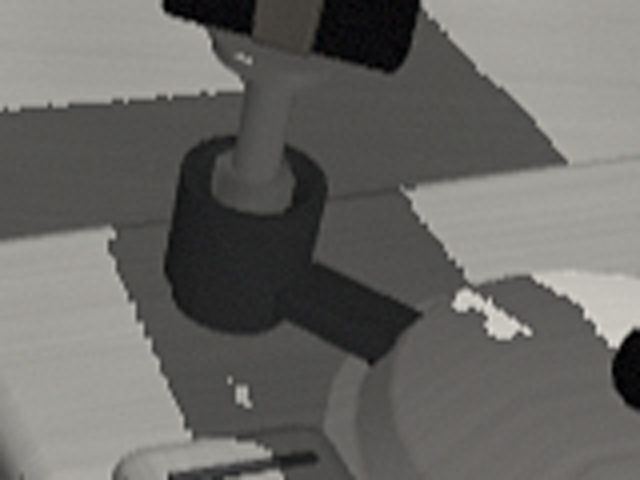

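At the stop: Mz has jumped to 0.79 N m, over the 0.4 that the task calls plenty. I'll ease off at once.

Emit:
{"fn": "drive_tool", "kwargs": {"deltas": [[0.95,0,0,0,-0.03],[0.95,0,0,0,0]]}}

```text
time_s: 17.7
tcp_pos: [0.5682, 0.1442, 0.2213]
orientation: [0.823, 0.567, 0.0, 0.0]
contact_force: [3.5, -0.1, -0.8]
finger_gap: 0.0175
```

```bash
python3 s.py
```

```text
17.7 [0.5682 0.1442 0.2213] yaw 69.13 F [ 3.51 -0.09 -0.78] M [-0.062 -1.164  0.277] j6 0.61 gap 0.0175
```

Emit:
{"fn": "drive_tool", "kwargs": {"deltas": [[0.95,0.2,0.5,0,-0.03],[0.95,0,0,0,-0.02],[0.95,0,0,0,0]]}}

```text
time_s: 18.0
tcp_pos: [0.5683, 0.1443, 0.2211]
orientation: [0.81, 0.587, -0.0, -0.0]
contact_force: [2.7, -0.2, 0.1]
finger_gap: 0.018
```

```bash
python3 s.py
```

```text
18.0 [0.5683 0.1443 0.2211] yaw 71.9 F [ 2.66 -0.2   0.07] M [ 0.003 -0.755  0.08 ] j6 0.562 gap 0.018
```

Emit:
{"fn": "drive_tool", "kwargs": {"deltas": [[0.95,0.2,0.4,0,-0.02],[0.95,0,0,-2,0],[0.95,0,0,-4,0],[0.95,0,0,-4,0],[0.95,0,0,-4,0]]}}

```text
time_s: 18.5
tcp_pos: [0.5683, 0.1443, 0.2353]
orientation: [0.804, 0.595, -0.001, -0.0]
contact_force: [-0.5, -0.5, -2.4]
finger_gap: 0.0178
```

```bash
python3 s.py
```

```text
18.5 [0.5683 0.1443 0.2353] yaw 73.03 F [-0.47 -0.49 -2.42] M [-0.052 -0.03  -0.023] j6 0.542 gap 0.0178
```

Emit:
{"fn": "drive_tool", "kwargs": {"deltas": [[0.95,0,0,-10,0],[0.95,0,0,-15,0],[0.95,0,0,-20,0],[0.95,0,0,-15,0],[0.95,0,0,-6,0],[0.95,0,0,0,0]]}}

```text
time_s: 19.1
tcp_pos: [0.5693, 0.1445, 0.3025]
orientation: [0.804, 0.595, 0.001, 0.0]
contact_force: [-0.8, 0.5, -2.5]
finger_gap: 0.0176
```

```bash
python3 s.py; python3 -c "
from h import *
cap('scene','s9');cap('wrist','w9')
s=cv2.imread('pics/s9.png')[160:340,400:640];cv2.imwrite('pics/s9c.png',cv2.resize(s,None,fx=3.2,fy=3.2,interpolation=cv2.INTER_CUBIC))
print(tri([('t4',372.1,243),('s4',253.5,242.3)]))
"
python3 plan.py 0.4863 -0.1738 0.300 95 0.95 20
```

```text
19.1 [0.5693 0.1445 0.3025] yaw 73.04 F [-0.82  0.47 -2.46] M [-0.006 -0.018  0.014] j6 0.542 gap 0.0176
(array([ 0.48880214, -0.17459189,  0.09935684]), [0.0006761387826008963, 0.0006761387826009343])
now [0.5685 0.1443 0.3007] 73.04 tilt [-7.e-04 -1.e-04 -1.e+00] [0.25 0.24 1.64 0.   1.27 0.54]
[[0.95, -16.4, 0.7, 0.0, -0.083], [0.95, -16.4, -0.6, 0.1, -0.083], [0.95, -16.3, -2.1, 0.0, -0.083], [0.95, -16.1, -3.3, 0.1, -0.083], [0.95, -15.8, -4.7, 0.0, -0.083], [0.95, -15.3, -6.0, 0.0, -0.082], [0.95, -14.7, -7.2, 0.1, -0.083], [0.95, -14.2, -8.4, 0.0, -0.083], [0.95, -13.3, -9.5, 0.1, -0.083], [0.95, -12.6, -10.6, 0.0, -0.083], [0.95, -11.6, -11.7, 0.0, -0.083], [0.95, -10.6, -12.5, 0.1, -0.083], [0.95, -9.5, -13.4, 0.0, -0.083], [0.95, -8.4, -14.1, 0.1, -0.083], [0.95, -7.2, -14.8, 0.0, -0.083], [0.95, -5.9, -15.3, 0.0, -0.082], [0.95, -4.7, -15.8, 0.1, -0.083], [0.95, -3.3, -16.1, 0.0, -0.083], [0.95, -2.0, -16.3, 0.1, -0.083], [0.95, -0.7, -16.4, 0.0, -0.083]]
```

View pics/s9c.png

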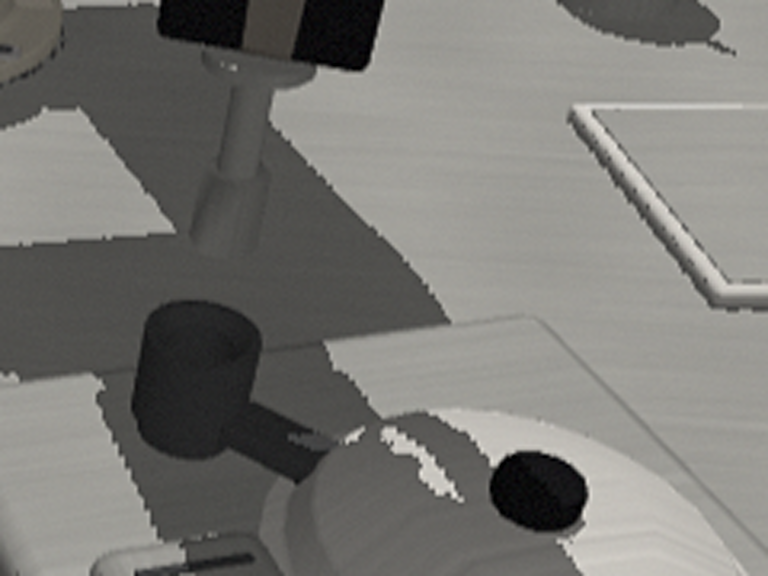

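View pics/w9.png

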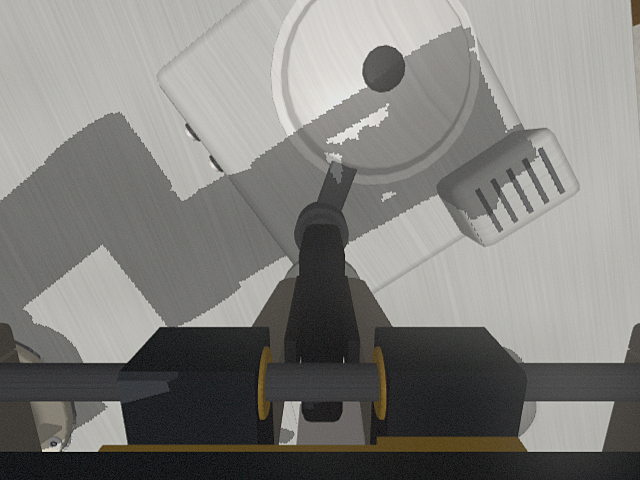

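```bash
python3 - <<'E'
from h import *
i=cv2.imread('pics/w9.png')[130:250,270:390];cv2.imwrite('pics/w9c.png',cv2.resize(np.clip(i.astype(float)*1.6,0,255).astype(np.uint8),None,fx=5,fy=5,interpolation=cv2.INTER_CUBIC))
for z in(.1,.09,.08):
  p=onz('w9',340,165,z)
  print(z,p,np.degrees(np.arctan2(p[1]-.1412,p[0]-.5677)),np.hypot(p[1]-.1412,p[0]-.5677))
  p=onz('top0',150+70/4,165+203/4,z);print(p,np.degrees(np.arctan2(p[1]-.1412,p[0]-.5677)),np.hypot(p[1]-.1412,p[0]-.5677))
E
```

```text
0.1 [0.60252631 0.19331113 0.1       ] 56.244853498076715 0.06267728472768788
[0.53849264 0.20638012 0.1       ] 114.13725982429695 0.07142491412667008
0.09 [0.60288324 0.19274137 0.09      ] 55.681718471391264 0.062404911631898756
[0.54081273 0.20987663 0.09      ] 111.38060878058239 0.07375232269836665
0.08 [0.60324017 0.19217161 0.08      ] 55.11370159803901 0.06213861939489964
[0.54313282 0.21337314 0.08      ] 108.7981749550792 0.07623981026363755
```

View pics/w9c.png

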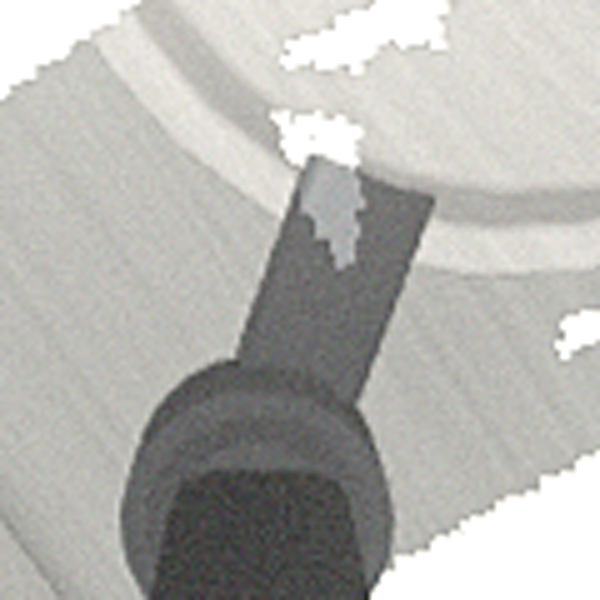

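The claw now points straight at the knob (wrist (345,166) on the cover's rim). It has turned about 62°, or 1.08 rad, consistent with starting near 0.22 and ending at the 1.3 stop. Now I'll carry the key back to the stand.

Emit:
{"fn": "drive_tool", "kwargs": {"deltas": [[0.95,-16,1,0,-0.083],[0.95,-16,-1,0,-0.083],[0.95,-16,-2,0,-0.083],[0.95,-16,-3,0,-0.083],[0.95,-16,-5,0,-0.083],[0.95,-15,-6,0,-0.083],[0.95,-15,-7,0,-0.083],[0.95,-14,-8,0,-0.083],[0.95,-13,-10,0,-0.083],[0.95,-13,-11,0,-0.083]]}}

```text
time_s: 20.2
tcp_pos: [0.5271, -0.0144, 0.3001]
orientation: [0.494, 0.869, -0.0, -0.001]
contact_force: [0.5, 0.1, -2.5]
finger_gap: 0.0179
```

Emit:
{"fn": "drive_tool", "kwargs": {"deltas": [[0.95,-12,-12,0,-0.083],[0.95,-11,-13,0,-0.083],[0.95,-10,-13,0,-0.083],[0.95,-8,-14,0,-0.083],[0.95,-7,-15,0,-0.083],[0.95,-6,-15,0,-0.083],[0.95,-5,-16,0,-0.083],[0.95,-3,-16,0,-0.083],[0.95,-2,-16,0,-0.083],[0.95,0,0,0,0]]}}

```text
time_s: 21.2
tcp_pos: [0.4903, -0.1589, 0.3002]
orientation: [0.144, 0.99, -0.0, -0.001]
contact_force: [-0.4, 0.2, -1.8]
finger_gap: 0.0178
```

```bash
python3 s.py; python3 -c "
from h import *
cap('scene','s10')"; python3 plan.py 0.4857 -0.1743 0.22 0 0.95 1
```

```text
21.2 [ 0.4903 -0.1589  0.3002] yaw 163.41 F [-0.39  0.15 -1.82] M [ 0.058 -0.146  0.045] j6 -1.597 gap 0.0178
now [ 0.4906 -0.158   0.3003] 163.24 tilt [-1.5e-03  6.0e-04 -1.0e+00] [-0.31  0.12  1.78  0.    1.24 -1.59]
[[0.95, -0.1, -17.1, 80.3, -0.0]]
```

Emit:
{"fn": "drive_tool", "kwargs": {"deltas": [[0.95,0,-9,0,0],[0.95,0,-8,0,0],[0.95,0,0,10,-0.083],[0.95,0,0,20,0],[0.95,0,0,20,0],[0.95,0,0,15,0],[0.95,0,0,10,0],[0.95,0,0,0,0],[0.95,0,0,0,0]]}}

```text
time_s: 22.15
tcp_pos: [0.4866, -0.174, 0.2266]
orientation: [0.103, 0.995, -0.0, 0.0]
contact_force: [0.0, 0.5, -3.1]
finger_gap: 0.0176
```

```bash
python3 s.py; python3 -c "
from h import *
cap('scene','s11');cap('top','t11');s=cv2.imread('pics/s11.png')[140:290,190:310];cv2.imwrite('pics/s11c.png',cv2.resize(s,None,fx=4,fy=4,interpolation=cv2.INTER_CUBIC))"; python3 plan.py 0.4857 -0.1743 0.22 0 0.95 1
```

```text
22.15 [ 0.4866 -0.174   0.2266] yaw 168.14 F [ 0.01  0.52 -3.06] M [ 0.04  -0.099  0.009] j6 -1.71 gap 0.0176
now [ 0.4869 -0.1741  0.2271] 168.14 tilt [ 1.3e-03 -5.0e-04 -1.0e+00] [-0.35  0.19  1.87 -0.    1.08 -1.71]
[[0.95, 1.2, -0.4, 7.1, -0.0]]
```

View pics/s11c.png

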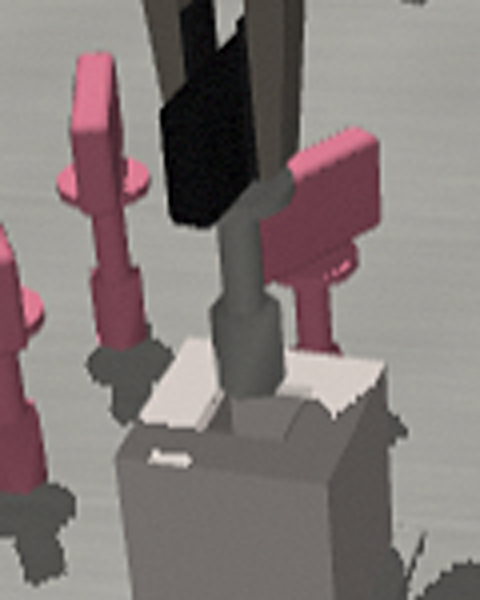

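The key's end is just above the hole. I'll shift 1 mm and go down, watching the force.

Emit:
{"fn": "drive_tool", "kwargs": {"deltas": [[0.95,1,-0.4,5,0],[0.95,0,0,5,0],[0.95,0,0,4,0],[0.95,0,0,4,0],[0.95,0,0,3,0],[0.95,0,0,0,0]]}}

```text
time_s: 22.85
tcp_pos: [0.485, -0.174, 0.2046]
orientation: [0.103, 0.995, 0.0, -0.0]
contact_force: [0.2, -0.9, -2.9]
finger_gap: 0.0175
```

```bash
python3 s.py
```

```text
22.85 [ 0.485  -0.174   0.2046] yaw 168.15 F [ 0.16 -0.94 -2.86] M [ 0.038 -0.198 -0.047] j6 -1.711 gap 0.0175
```

Emit:
{"fn": "drive_tool", "kwargs": {"deltas": [[0.95,-0.5,0,8,0],[0.95,0,0,12,0],[0.95,0,0,12,0],[0.95,0,0,12,0],[0.95,0,0,12,0],[0.95,0,0,8,0],[0.95,0,0,5,0],[0.95,0,0,2,0],[0.95,0,0,0,0]]}}

```text
time_s: 23.75
tcp_pos: [0.4858, -0.1742, 0.1341]
orientation: [0.103, 0.995, 0.0, -0.0]
contact_force: [-0.8, -0.4, -2.2]
finger_gap: 0.0176
```

```bash
python3 s.py
```

```text
23.75 [ 0.4858 -0.1742  0.1341] yaw 168.15 F [-0.77 -0.43 -2.24] M [ 0.036 -0.158  0.032] j6 -1.711 gap 0.0176
```

Emit:
{"fn": "drive_tool", "kwargs": {"deltas": [[0.95,0,0,2,0],[0.95,0,0,1,0],[0.95,0,0,1,0],[0.95,0,0,1,0],[0.95,0,0,0,0]]}}

```text
time_s: 24.25
tcp_pos: [0.4857, -0.1742, 0.1291]
orientation: [0.103, 0.995, 0.0, -0.0]
contact_force: [-0.7, 1.0, -3.7]
finger_gap: 0.0178
```

```bash
python3 s.py
```

```text
24.25 [ 0.4857 -0.1742  0.1291] yaw 168.15 F [-0.69  0.96 -3.75] M [ 0.057 -0.129 -0.01 ] j6 -1.711 gap 0.0178
```

Emit:
{"fn": "drive_tool", "kwargs": {"deltas": [[0.95,0,0,0.7,0],[0.95,0,0,0.5,0],[0.95,0,0,0,0]]}}

```text
time_s: 24.55
tcp_pos: [0.4859, -0.1742, 0.1286]
orientation: [0.103, 0.995, -0.0, 0.0]
contact_force: [-2.2, 0.5, 5.2]
finger_gap: 0.0178
```

```bash
python3 s.py
```

```text
24.55 [ 0.4859 -0.1742  0.1286] yaw 168.15 F [-2.22  0.5   5.17] M [0.182 0.257 0.006] j6 -1.711 gap 0.0178
```

Flange seated at z = 0.1286, the same as at the grasp. I'll release slowly and withdraw.

Emit:
{"fn": "drive_tool", "kwargs": {"deltas": [[0.95,0,0,-0.7,0],[0.7,0,0,0,0],[0.6,0,0,0,0],[0.3,0,0,0,0],[0,0,0,0,0],[0,0,0,0,0],[0,0,0,0,0],[0,0,0,0,0],[0,0,0,0,0]]}}

```text
time_s: 25.45
tcp_pos: [0.4858, -0.1742, 0.1287]
orientation: [0.103, 0.995, 0.0, -0.0]
contact_force: [-0.2, -0.4, 0.2]
finger_gap: 0.08
```

Emit:
{"fn": "drive_tool", "kwargs": {"deltas": [[0,0,0,0,0],[0,0,0,-5,0],[0,0,0,-15,0],[0,0,0,-20,0],[0,0,0,-20,0],[0,0,0,-20,0],[0,0,0,-20,0],[0,0,0,-20,0],[0,0,0,-20,0],[0,0,0,0,0]]}}

```text
time_s: 26.45
tcp_pos: [0.4871, -0.1747, 0.2715]
orientation: [0.103, 0.995, -0.001, 0.002]
contact_force: [-0.5, -0.8, -0.4]
finger_gap: 0.0917
```

```bash
python3 s.py; python3 -c "
from h import *
cap('scene','s12');cap('top','t12');cap('wrist','w12')"
```

```text
26.45 [ 0.4871 -0.1747  0.2715] yaw 168.15 F [-0.48 -0.8  -0.42] M [ 0.081 -0.132 -0.025] j6 -1.711 gap 0.0917
```

View pics/s12.png

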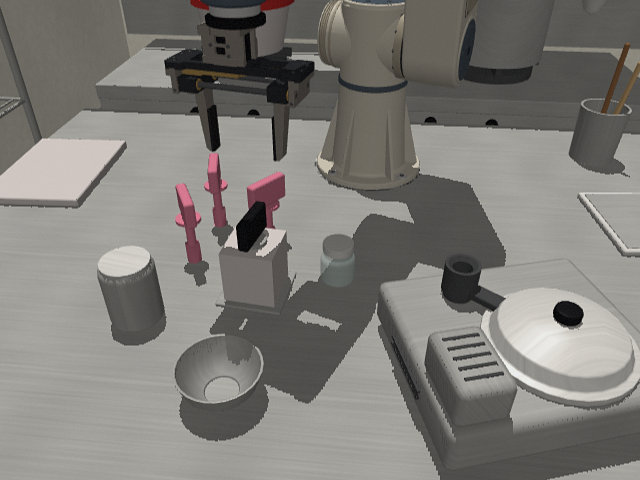

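View pics/t12.png

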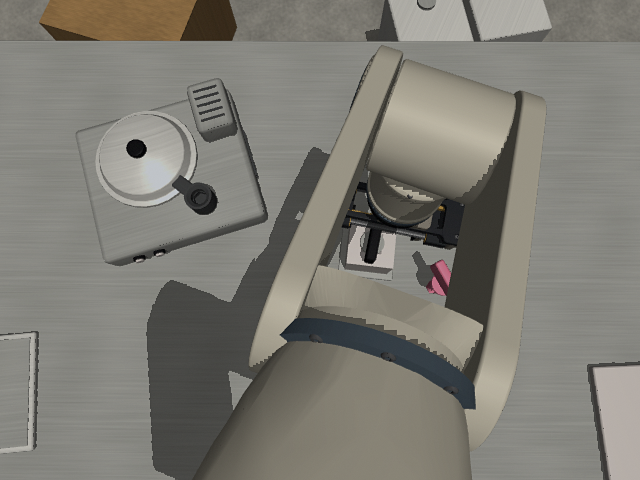

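View pics/w12.png

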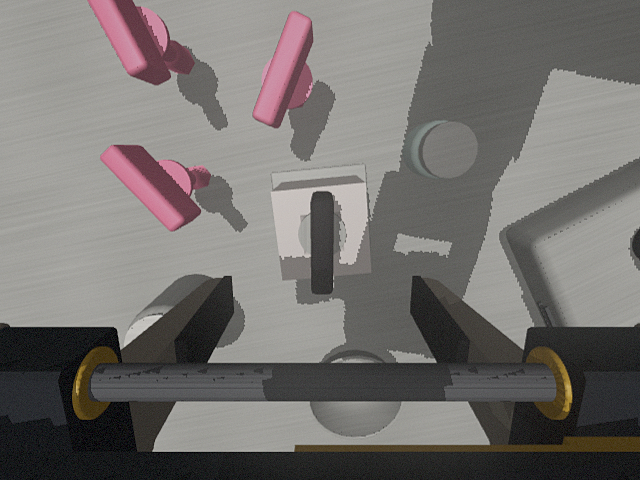

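```bash
python3 - <<'E'
from h import *
s=cv2.imread('pics/t12.png')[150:225,150:250];a=cv2.imread('pics/top0.png')[150:225,150:250]
cv2.imwrite('pics/t12c.png',np.hstack([cv2.resize(np.clip(x*1.6,0,255).astype(np.uint8),None,fx=4,fy=4,interpolation=cv2.INTER_CUBIC) for x in(a.astype(float),s.astype(float))]))
E
```

```text
(no output)
```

View pics/t12c.png

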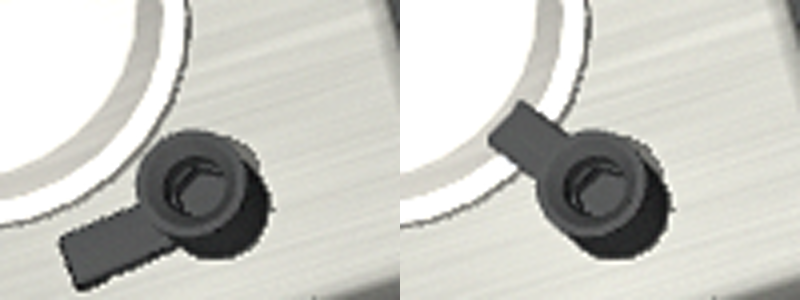

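```bash
python3 -c "
from cell import env
print(env.sign_off())"
```

```text
the job is handed in; nothing more can be done
None
```

The clamp is locked with its claw over the cover's rim, and the key is back in its stand. One check failed: I pressed the key harder against the locked stop than you asked.

- **Torque at the stop:** the wrist moment read about 0.79 N m at the end of a coarse turning step, above your 0.4 N m guide. It stayed high for a few tenths of a second, while I also took pictures, before I eased off. It was still 0.28 N m just after that, more than the clamp's stiffness, so the clamp was on its stop.
- **Getting the key in:** the first try landed on the funnel of the bore with about 20 N, so I backed off and re-centred. On the spring-loaded face I kept the push to about 5 N. The key dropped in after roughly 29° of turn and I followed it about 11 to 12 mm down to the socket floor.
- **Locking:** the pictures show the claw turned about 60–62° (1.05–1.08 rad) and pointing at the knob, over the rim. That matches the 1.3 rad stop only if the clamp started near the top of its 0–0.25 range.
- **Returning the key:** it reached its stop at the same height as when I gripped it (TCP 0.1286 m). The pictures show it upright and released, with the gripper clear.
- **Bystanders:** the canister, bowl and jar looked unmoved by eye. I did not measure them again.

The job was handed in at about 27 s.

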